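Unlatch the stone-workshop tool chest

ROBOT

A 6-joint arm with a two-finger parallel gripper is mounted at the origin on the work surface. World frame = base frame: x ahead of the robot, y to its left, z up, the work surface at z = 0. Lengths are in m, angles in degrees, forces in N, time in s.
With the tool pointing down it reaches from about 0.4 to 0.825 m from the base axis. Payload 7 kg.
Tool frame: the origin (TCP) lies midway between the tips of the shut fingers; the grasp point (between the pads) lies 19 mm behind it; z points along the fingers, y is the line along which they close (so a half turn about z gives the same grasp; the last joint's range is limited). The gripper opens to 88 mm and grips with 3 to 60 N. Pads are 19 mm wide; open, the fingers measure 130 mm over their backs; the gripper's body (78 mm by 193 mm) begins 47 mm behind the grasp point.
Start: joints at [86.064, 20.546, 0.682, 0, -70.136, -16.507], TCP at [0.236, 0.632, 0.227] pointing down, gripper open.
Joint ranges: [-176.03, 176.03], [-82.01, 121.73], [-58.28, 71.71], [-173.87, 95.51], [-174.79, -0.11], [-173.66, 173.66]. Speed limits (degrees/s): [136.94, 136.94, 172.46, 180, 180, 180].

INTERFACE

Orientations are given as [roll, pitch, yaw] about the fixed x, y, z axes, in that order (R = Rz(yaw) Ry(pitch) Rx(roll)).
In Python, from plant import r gives the robot as it stands. The module is installed in compiled form; this text tells all that it offers.
- The arm moves only by the tool play_rows, never from a script. Its argument "rows" is a list of rows, each an object with "slide": the shift along the tool's x, y, z as a fraction of full scale, a list of three; "delta_rot": the turn, a rotation vector about the tool's x, y, z as a fraction of full scale, a list of three; "fingers": the opening, from -1 (shut) to 1 (fully open). In form: [{"slide": [x, y, z], "delta_rot": [rx, ry, rz], "fingers": fingers}, ...]. A call has 1 to 8 rows; each row shifts and turns the commanded pose from where the row before left it, along the tool's axes as they then stand; what a row does not reach is not made up. Full scale, the value 1, is 0.15 m for a shift and 0.08 rad for a turn. A row lasts 1/8 s, in which the tool goes at most 62.5 mm and 10.7 degrees, less where a joint would pass 70% of its speed; a pose out of reach is approached as far as the arm can. A call with a number of a shift or a turn outside -1 to 1 is refused whole. A call with a gripper value outside its range is refused whole. The fingers move at their own pace and stop on an object; "squeeze" is the grip in N (left out, the last holds). Time passes only in rows, so rows that do not move let the fingers close. It gives the time, the measured TCP pose, the force, the opening and the grip force at its end, in the units of the state.
- r.get_state(): the state, without advancing time (a new reading comes with each control period).
- r.capture(name): name is "scene" or "side" or "wrist"; returns a dict with "image" (420x560x3 uint8, blue, green, red), "fx", "fy", "cx", "cy" (pixels), "R" (3x3) and "t" (3): a world point X has camera coordinates R X + t; the wrist camera has in their place "T_tool_cam" (4x4, takes a point from camera to tool coordinates, whose origin is the TCP and whose axes are the flange's). Camera axes: x right, y down, z forward; pixel columns grow to the right and rows downward; lengths in m; the calibration is good to about 2 mm. A picture is of the moment at which its call begins: read the wrist's pose just before it. There is no depth.
- r.close_job(): hands the job in; it is judged then, once.
The state is a dict: "time_s": time; "joints": joint angles; "qd": joint speeds; "joint_torque": joint torques, N m; "tcp_pos": TCP position; "eef_rot": TCP orientation; "contact_force": force on the tool from outside, world axes, zero at the start; "moment": the same for the moment, N m; "gripper_width": finger opening in m; "gripper_force": force on a finger pad.
Only numpy, scipy, OpenCV 4.12 (cv2) and the standard library are available. Lean on these libraries where they do the work, as an engineer would, in place of code of your own. Each camera call takes 0.05 s, during which the arm holds its last target. There are 200 camera calls.

TASK

Unlatch the green steel tool chest: gently press the round release button on its lid until the sunk T-handle springs up, then turn the handle anticlockwise (seen from above) until you feel it come up against its stop, without wrenching it past the stop, and let go so that the lid springs ajar. Leave the handle turned and the stones and tools around it where they are.

Things in the scene. Friction and masses are not known exactly. Their poses are not given: they have to be found in the camera images.
- chest: Green sheet-steel chest, fixed to the table, 260 mm deep (x), 340 wide (y), 120 high to the top of the shut lid. Origin: centre of its underside; z up, x towards the hinge (away from the robot), y left. The lid is hinged along the far (+x) top edge; T-handle and button are near the front of the lid.
- button_foot (a point): Point on the lid's top face on the axis of the round dark steel release button (24 mm across, with a thin collar 38 mm across and 3 mm high). In the chest's frame x -70, y +35 mm. NOT the button's top: the button is screwed in to a height that is not measured; its top stands 12 to 22 mm above this point.
- button (a joint): How far the button is pushed in: 0 m at rest, 0.007 m at its hard stop. It moves straight down against a spring, about 3 N at first, then 5 to 8 N, and lets the handle go after about 4 to 5.5 mm of travel. A force of more than 16 N damages it.
- handle_top (a point): Centre of the T-handle bar's top face, on its vertical turning axis; moves with it. Chest frame x -70, y -30 mm. Steel bar 70 mm long (point y), 12 thick (x), 14 high. Sunk: top level with the lid, in a slot 18 x 76 mm, locked, too tight to grip. Sprung up: top 22, underside 8 mm above the lid; grip it across the 12 mm, fingertips close above the lid.
- handle_pop (a joint): Rise of the T-handle: 0 m sunk, 0.022 m sprung up (it stays up by itself; its spring then lifts with about 3 to 4 N).
- handle_turn (a joint): Turn of the T-handle: 0 rad at the start (bar along the chest's y), growing anticlockwise seen from above; drag up to about 0.2 N m, and it stays where it is left. The stop's angle differs from chest to chest and is not measured: between about 0.9 and 1.5 rad. The lid comes free about 0.1 rad before the stop.
- stop (a joint): How far the sprung stop inside the chest is bent by the handle: 0 rad when not touched; it yields 1 rad per 5 N m and is felt as a steep rise of torque on the handle. Bent more than 0.10 rad (0.5 N m) it is damaged.
- lid (a joint): Opening of the lid: 0 rad shut; when unlatched and let go, a spring lifts it to 0.10 rad, raising the handle about 20 mm.
- chip: Small ochre stone chip 70 x 55 x 24 mm lying on the lid towards the hinge; origin under its centre. Bystander; it rides up with the lid.
- slate: Dark slate slab about 130 x 100 x 18 mm beside the chest; origin under its centre. Bystander.
- pale_stone: Pale stone about 110 x 85 x 60 mm beside the chest; origin under its centre. Bystander.
- grey_stone: Grey stone about 75 x 60 x 40 mm in front of the chest; origin under its centre. Bystander.
- grinder: Green hand-held grinder lying on its side, 200 mm long, 44 mm thick; origin under its middle, nose to its +x. Bystander.
- hammer: Hammer lying flat; origin under its middle, handle to its -x. Bystander.
- brush: Hand brush lying flat; origin under its middle, handle to its -x. Bystander.
- jar: Closed jar, 70 mm across, 90 mm high; origin under its centre. Bystander.

How it is judged:
By the outcome, as a careful person would: the job done as asked, in the order asked, and still so for the second after the job is handed in, with the robot touching nothing.
It also fails if it takes over 70 s, if anything falls off the work surface, if the arm or the gripper's body presses on something with over 40 N, if the wrist force passes 120 N, or if a joint passes its speed limit or range.

## Working session

There is one attempt and no reset: what is moved stays moved. The work goes in short steps, Python scripts to look and compute and a tool call to move; the robot and the scene stay as the last step left them, time stands still between calls to the robot, and variables do not carry over. Pictures are saved under pics/ and viewed, at most 10 in all, crops included, and the job is handed in when it is done.

Besides the shell and the picture viewer there is one more tool, called after "Emit:" by a JSON object that holds its "name" and its "arguments", one argument or row to a line. play_rows: Moves the arm, as the interface text tells. Shift numbers are shares of 0.15 m and turn numbers shares of 0.08 rad, none past 1 either way. Its arguments: {"type":"object","properties":{"rows":{"type":"array"},"squeeze":{"type":"number"}},"required":["rows"]}

```bash
mkdir -p pics; python3 - <<'E'
from plant import r
import cv2,pickle,numpy as np
s=r.get_state();print({k:np.round(v,3) for k,v in s.items()})
c={n:r.capture(n) for n in("scene","side","wrist")}
pickle.dump((s,c),open('c0.pkl','wb'))
for n in c: cv2.imwrite(f'pics/{n}0.png',c[n]['image']);print(n,{k:np.round(v,3).tolist() for k,v in c[n].items() if k!='image'})
E
```

```text
{'time_s': np.float64(0.0), 'joints': array([ 8.6063e+01,  2.0592e+01,  6.3200e-01, -2.1000e-02, -7.0136e+01,
       -1.6507e+01]), 'qd': array([ 0.001,  0.045, -0.037,  0.079,  0.005,  0.067]), 'joint_torque': array([ 0.0000e+00, -5.8271e+01,  2.9305e+01,  6.9980e+00,  7.0000e-03,
       -0.0000e+00]), 'tcp_pos': array([0.236, 0.632, 0.226]), 'eef_rot': array([ 1.79903e+02, -8.00000e-03, -2.04510e+01]), 'contact_force': array([0.142, 1.105, 0.502]), 'moment': array([-0.045,  0.001,  0.011]), 'gripper_force': np.float64(0.0), 'gripper_width': np.float64(0.088)}
scene {'fx': 428.006, 'fy': 428.006, 'cx': 283.742, 'cy': 205.185, 'R': [[-0.341, 0.94, 0.005], [0.608, 0.225, -0.762], [-0.717, -0.257, -0.648]], 't': [0.186, -0.256, 1.859]}
side {'fx': 438.742, 'fy': 438.742, 'cx': 286.166, 'cy': 206.629, 'R': [[0.703, -0.711, -0.014], [-0.546, -0.526, -0.652], [0.456, 0.466, -0.758]], 't': [-0.399, 0.38, 1.23]}
wrist {'fx': 324.272, 'fy': 324.272, 'cx': 273.781, 'cy': 209.616, 'T_tool_cam': [[-0.001, -0.954, -0.301, 0.082], [1.0, -0.001, -0.0, -0.001], [-0.0, -0.301, 0.954, -0.158], [0.0, 0.0, 0.0, 1.0]]}
```

View pics/scene0.png

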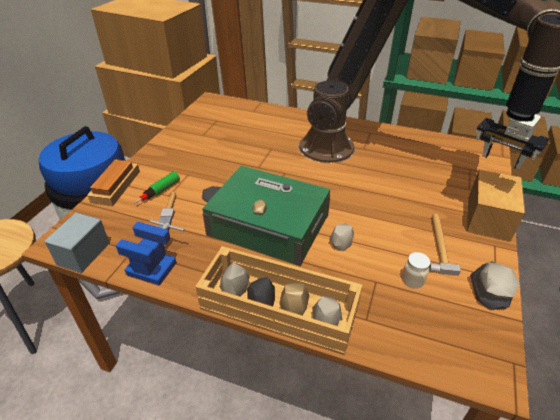

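View pics/side0.png

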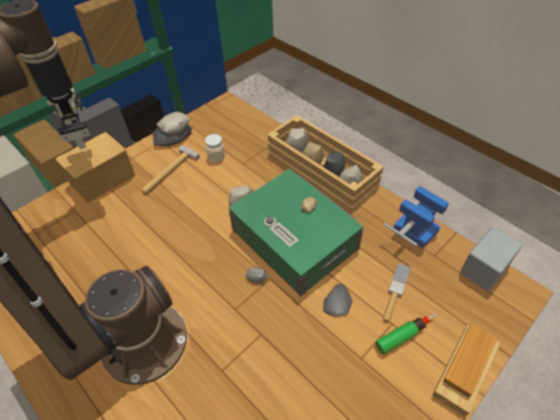

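The scene view shows the chest at (268,210), with the handle slot at about (268,184) and the button at (287,188). In the side view the handle is at (284,232) and the button at (268,221). Next I cast these pixels onto z=0.12.

```bash
cat >h.py <<'E'
import numpy as np,cv2
from scipy.spatial.transform import Rotation as Ro
def cam(c,s=None):
    "camera centre and world rotation (cam->world)"
    if 'R' in c: R=np.array(c['R']);return -R.T@np.array(c['t']),R.T
    A=np.array(c['T_tool_cam']);W=Ro.from_euler('xyz',s['eef_rot'],degrees=True).as_matrix()
    return W@A[:3,3]+s['tcp_pos'],W@A[:3,:3]
def plane(c,px,z,s=None):
    o,R=cam(c,s);d=R@np.array([(px[0]-c['cx'])/c['fx'],(px[1]-c['cy'])/c['fy'],1]);return o+d*(z-o[2])/d[2]
def proj(c,X,s=None):
    o,R=cam(c,s);p=R.T@(np.array(X)-o);return np.array([c['fx']*p[0]/p[2]+c['cx'],c['fy']*p[1]/p[2]+c['cy']])
E
python3 - <<'E'
from h import *;import pickle
s,c=pickle.load(open('c0.pkl','rb'))
for n,P in dict(scene=[(268,184),(287,188)],side=[(284,232),(268,221),(291,174),(361,230),(301,268),(231,208)]).items():
    for p in P: print(n,p,plane(c[n],p,.12).round(3))
out=[]
for n,b in dict(scene=(190,160,150,105),side=(215,160,160,140)).items():
    x,y,w,h=b;out.append(cv2.resize(c[n]['image'][y:y+h,x:x+w],(400,400*h//w),interpolation=cv2.INTER_CUBIC))
H=max(o.shape[0] for o in out)
cv2.imwrite('pics/crop.png',np.hstack([cv2.copyMakeBorder(o,0,H-o.shape[0],0,0,0) for o in out]))
E
```

```text
scene (268, 184) [ 0.483 -0.08   0.12 ]
scene (287, 188) [ 0.482 -0.012  0.12 ]
side (284, 232) [ 0.485 -0.075  0.12 ]
side (268, 221) [ 0.481 -0.01   0.12 ]
side (291, 174) [0.676 0.082 0.12 ]
side (361, 230) [ 0.652 -0.237  0.12 ]
side (301, 268) [ 0.427 -0.2    0.12 ]
side (231, 208) [0.436 0.113 0.12 ]
```

View pics/crop.png

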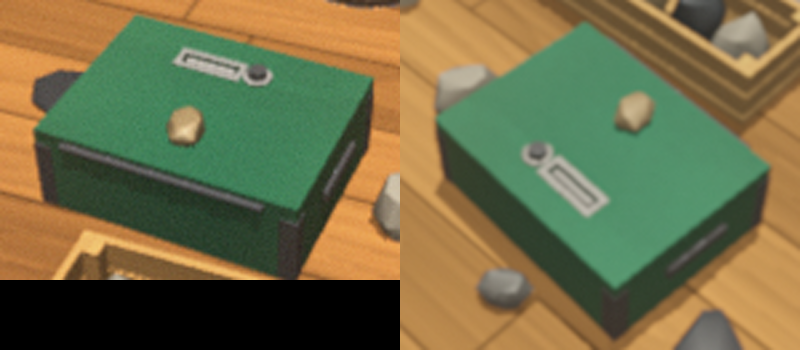

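The crop shows the chest clearly, with the button on the +y side of the slot and the chest yaw only a few degrees. Now I move above it.

Emit:
{"name": "play_rows", "arguments": {
  "rows": [
    {"slide": [0.22,0.254,-0.1],"delta_rot": [0,0,0],"fingers": 1},
    {"slide": [0.22,0.254,-0.1],"delta_rot": [0,0,0],"fingers": 1},
    {"slide": [0.22,0.254,0],"delta_rot": [0,0,0],"fingers": 1},
    {"slide": [0.22,0.254,0],"delta_rot": [0,0,0],"fingers": 1},
    {"slide": [0.22,0.254,0],"delta_rot": [0,0,0],"fingers": 1},
    {"slide": [0.22,0.254,0],"delta_rot": [0,0,0],"fingers": 1},
    {"slide": [0.22,0.254,0],"delta_rot": [0,0,0],"fingers": 1}
  ]
}}

```text
time_s: 1.02
tcp_pos: [0.3593, 0.3002, 0.2566]
eef_rot: [-180.0, 0.0, -20.4]
contact_force: [1.4, 0.3, 0.3]
gripper_width: 0.0874
gripper_force: 0.0
```

Emit:
{"name": "play_rows", "arguments": {
  "rows": [
    {"slide": [0.22,0.254,0],"delta_rot": [0,0,0],"fingers": 1},
    {"slide": [0.22,0.254,0],"delta_rot": [0,0,0],"fingers": 1},
    {"slide": [0.22,0.254,0],"delta_rot": [0,0,0],"fingers": 1},
    {"slide": [0.22,0.254,0],"delta_rot": [0,0,0],"fingers": 1},
    {"slide": [0.22,0.254,0],"delta_rot": [0,0,0],"fingers": 1},
    {"slide": [0.22,0.254,0],"delta_rot": [0,0,0],"fingers": 1},
    {"slide": [0.22,0.254,0],"delta_rot": [0,0,0],"fingers": 1}
  ]
}}

```text
time_s: 1.9
tcp_pos: [0.4826, -0.0303, 0.2566]
eef_rot: [-180.0, -0.0, -20.4]
contact_force: [0.8, 1.6, 0.7]
gripper_width: 0.0879
gripper_force: 0.0
```

Emit:
{"name": "play_rows", "arguments": {
  "rows": [
    {"slide": [0,0,0],"delta_rot": [0,0,1],"fingers": -1},
    {"slide": [0,0,0],"delta_rot": [0,0,1],"fingers": -1},
    {"slide": [0,0,0],"delta_rot": [0,0,1],"fingers": -1},
    {"slide": [0,0,0],"delta_rot": [0,0,1],"fingers": -1},
    {"slide": [0,0,0],"delta_rot": [0,0,1],"fingers": -1},
    {"slide": [0,0,0],"delta_rot": [0,0,1],"fingers": -1},
    {"slide": [0,0,0],"delta_rot": [0,0,1],"fingers": -1},
    {"slide": [0,0,0],"delta_rot": [0,0,1],"fingers": -1}
  ]
}}

```text
time_s: 2.9
tcp_pos: [0.4822, -0.0288, 0.2564]
eef_rot: [180.0, 0.0, -57.3]
contact_force: [0.9, -0.6, -0.3]
gripper_width: 0.0132
gripper_force: 0.0
```

Emit:
{"name": "play_rows", "arguments": {
  "rows": [
    {"slide": [0,0,0],"delta_rot": [0,0,1],"fingers": -1},
    {"slide": [0,0,0],"delta_rot": [0,0,1],"fingers": -1},
    {"slide": [0,0,0],"delta_rot": [0,0,1],"fingers": -1},
    {"slide": [0,0,0],"delta_rot": [0,0,1],"fingers": -1},
    {"slide": [0,0,0],"delta_rot": [0,0,1],"fingers": -1},
    {"slide": [0,0,0],"delta_rot": [0,0,1],"fingers": -1},
    {"slide": [0,0,0],"delta_rot": [0,0,1],"fingers": -1},
    {"slide": [0,0,0],"delta_rot": [0,0,1],"fingers": -1}
  ]
}}

```text
time_s: 3.9
tcp_pos: [0.4822, -0.0287, 0.2564]
eef_rot: [180.0, 0.0, -93.9]
contact_force: [-0.5, 0.3, 0.2]
gripper_width: 0.0004
gripper_force: 0.0
```

Emit:
{"name": "play_rows", "arguments": {
  "rows": [
    {"slide": [0,0,0],"delta_rot": [0,0,0],"fingers": -1},
    {"slide": [0,0,0],"delta_rot": [0,0,0],"fingers": -1}
  ]
}}

```text
time_s: 4.15
tcp_pos: [0.4823, -0.0287, 0.2565]
eef_rot: [180.0, 0.0, -93.7]
contact_force: [0.2, -0.5, -0.1]
gripper_width: 0.0003
gripper_force: 0.0
```

```bash
python3 - <<'E'
from plant import r
import cv2,pickle,numpy as np
s=r.get_state();c=r.capture("wrist")
pickle.dump((s,c),open('c1.pkl','wb'))
cv2.imwrite('pics/w1.png',c['image'])
E
```

```text
(no output)
```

View pics/w1.png

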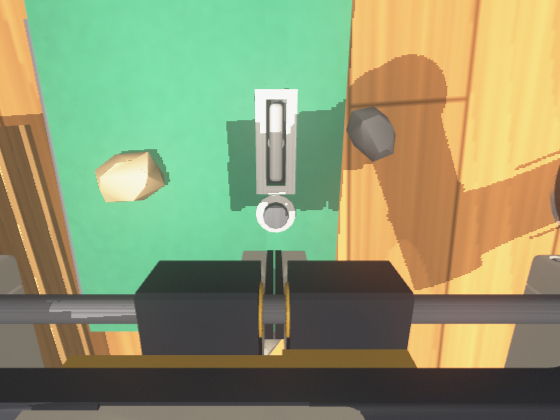

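The wrist view shows the slot plate around (276,142) and the button collar around (276,213), both nearly aligned with the image columns. I measure them by mask.

```bash
python3 - <<'E'
from h import *;import pickle
s,c=pickle.load(open('c1.pkl','rb'))
im=c['image'];hsv=cv2.cvtColor(im,cv2.COLOR_BGR2HSV)
m=((hsv[...,1]<70)).astype(np.uint8);m[:80]=0;m[240:]=0;m[:,:225]=0;m[:,330:]=0
up=m.copy();up[192:]=0
cs=max(cv2.findContours(up,0,2)[0],key=cv2.contourArea);rc=cv2.minAreaRect(cs)
bx=cv2.boxPoints(rc);print(rc);W=np.array([plane(c,p,.121,s) for p in bx]);print(W.round(4),'centre',W.mean(0))
e=W-np.roll(W,1,0);L=np.hypot(e[:,0],e[:,1]);k=L.argmax();print('sizes',L.round(4),'yaw',np.degrees(np.arctan2(e[k,1],e[k,0]))-90)
lo=m.copy();lo[:196]=0
ct=max(cv2.findContours(lo,0,2)[0],key=cv2.contourArea);print(cv2.minEnclosingCircle(ct))
p=cv2.minEnclosingCircle(ct)[0];b=plane(c,p,.123,s);print('collar',b)
d=plane(c,(276,142),.12,s);print(d)
R=Ro.from_euler('xyz',s['eef_rot'],degrees=True).as_matrix();print('tool delta',R.T@(b-s['tcp_pos']))
E
```

```text
((275.5, 140.0), (102.0, 43.0), 90.0)
[[ 0.4933 -0.1255  0.121 ]
 [ 0.4568 -0.1231  0.121 ]
 [ 0.4607 -0.0338  0.121 ]
 [ 0.5007 -0.0365  0.121 ]] centre [ 0.47784554 -0.07971503  0.121     ]
sizes [0.0893 0.0366 0.0893 0.0401] yaw -2.4884317947318237
((275.368408203125, 213.0), 20.035053253173828)
collar [ 0.4821342  -0.01426062  0.123     ]
[ 0.47738002 -0.07991017  0.12      ]
tool delta [-0.0144432   0.00105703  0.1334949 ]
```

Emit:
{"name": "play_rows", "arguments": {
  "rows": [
    {"slide": [-0.097,0.007,0.2],"delta_rot": [0,0,0],"fingers": -1},
    {"slide": [0,0,0.2],"delta_rot": [0,0,0],"fingers": -1},
    {"slide": [0,0,0.2],"delta_rot": [0,0,0],"fingers": -1},
    {"slide": [0,0,0.1],"delta_rot": [0,0,0],"fingers": -1},
    {"slide": [0,0,0],"delta_rot": [0,0,0],"fingers": -1},
    {"slide": [0,0,0],"delta_rot": [0,0,0],"fingers": -1}
  ]
}}

```text
time_s: 4.95
tcp_pos: [0.4831, -0.014, 0.1526]
eef_rot: [-179.9, 0.0, -93.8]
contact_force: [0.2, 0.5, -0.2]
gripper_width: 0.0004
gripper_force: 0.0
```

```bash
python3 - <<'E'
from plant import r
import cv2,pickle,numpy as np
from h import *
s=r.get_state();c=r.capture("wrist");d=r.capture("side")
pickle.dump((s,c,d),open('c2.pkl','wb'))
print(s['tcp_pos'],s['contact_force'],proj(d,s['tcp_pos']),proj(c,s['tcp_pos'],s))
u,v=proj(d,s['tcp_pos']).astype(int)
cv2.imwrite('pics/w2.png',np.hstack([c['image'][120:400,130:430],cv2.resize(d['image'][v-40:v+30,u-45:u+55],(400,280))]))
E
```

```text
[ 0.48309915 -0.01400378  0.15262844] [ 0.23511879  0.48270731 -0.16163181] [269.11265546 214.53545829] [274.50656155 264.39445751]
```

View pics/w2.png

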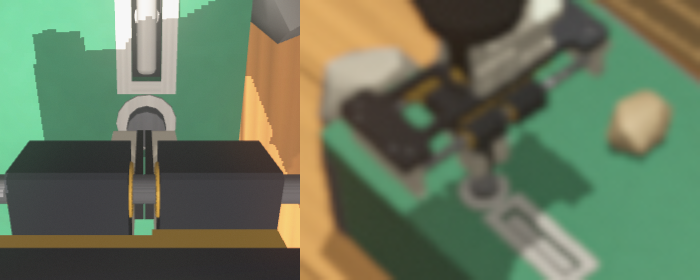

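The fingertips sit over the button: crop (147,120) in the wrist view, and (485,185) in the side view. I descend in small steps and watch the force.

Emit:
{"name": "play_rows", "arguments": {
  "rows": [
    {"slide": [0,0,0.03],"delta_rot": [0,0,0],"fingers": -1},
    {"slide": [0,0,0.03],"delta_rot": [0,0,0],"fingers": -1},
    {"slide": [0,0,0],"delta_rot": [0,0,0],"fingers": -1}
  ]
}}

```text
time_s: 5.42
tcp_pos: [0.482, -0.0142, 0.1421]
eef_rot: [180.0, -0.0, -93.8]
contact_force: [0.2, -0.3, -0.0]
gripper_width: 0.0006
gripper_force: 0.0
```

Emit:
{"name": "play_rows", "arguments": {
  "rows": [
    {"slide": [0,0,0.013],"delta_rot": [0,0,0],"fingers": -1},
    {"slide": [0,0,0],"delta_rot": [0,0,0],"fingers": -1}
  ]
}}

```text
time_s: 5.68
tcp_pos: [0.4822, -0.0141, 0.1405]
eef_rot: [180.0, -0.0, -93.8]
contact_force: [0.3, 0.9, 0.3]
gripper_width: 0.0007
gripper_force: 0.0
```

Emit:
{"name": "play_rows", "arguments": {
  "rows": [
    {"slide": [0,0,0.013],"delta_rot": [0,0,0],"fingers": -1},
    {"slide": [0,0,0],"delta_rot": [0,0,0],"fingers": -1}
  ]
}}

```text
time_s: 5.92
tcp_pos: [0.4822, -0.0141, 0.1385]
eef_rot: [180.0, -0.0, -93.8]
contact_force: [-0.9, -0.5, -0.1]
gripper_width: 0.0001
gripper_force: 0.0
```

Emit:
{"name": "play_rows", "arguments": {
  "rows": [
    {"slide": [0,0,0.013],"delta_rot": [0,0,0],"fingers": -1},
    {"slide": [0,0,0],"delta_rot": [0,0,0],"fingers": -1}
  ]
}}

```text
time_s: 6.18
tcp_pos: [0.4822, -0.0142, 0.1366]
eef_rot: [180.0, -0.0, -93.8]
contact_force: [-0.0, 0.3, -0.4]
gripper_width: 0.0004
gripper_force: 0.0
```

Emit:
{"name": "play_rows", "arguments": {
  "rows": [
    {"slide": [0,0,0.01],"delta_rot": [0,0,0],"fingers": -1},
    {"slide": [0,0,0],"delta_rot": [0,0,0],"fingers": -1}
  ]
}}

```text
time_s: 6.42
tcp_pos: [0.4822, -0.0141, 0.1351]
eef_rot: [180.0, -0.0, -93.8]
contact_force: [0.2, -0.5, 0.1]
gripper_width: 0.0005
gripper_force: 0.0
```

Emit:
{"name": "play_rows", "arguments": {
  "rows": [
    {"slide": [0,0,0.01],"delta_rot": [0,0,0],"fingers": -1},
    {"slide": [0,0,0],"delta_rot": [0,0,0],"fingers": -1}
  ]
}}

```text
time_s: 6.68
tcp_pos: [0.4822, -0.0141, 0.1336]
eef_rot: [180.0, -0.0, -93.8]
contact_force: [0.9, -0.1, -0.7]
gripper_width: 0.0007
gripper_force: 0.0
```

Emit:
{"name": "play_rows", "arguments": {
  "rows": [
    {"slide": [0,0,0.01],"delta_rot": [0,0,0],"fingers": -1},
    {"slide": [0,0,0],"delta_rot": [0,0,0],"fingers": -1}
  ]
}}

```text
time_s: 6.92
tcp_pos: [0.4824, -0.0141, 0.1325]
eef_rot: [-180.0, -0.0, -93.8]
contact_force: [-1.4, 0.2, 4.7]
gripper_width: 0.0003
gripper_force: 2.2
```

Emit:
{"name": "play_rows", "arguments": {
  "rows": [
    {"slide": [0,0,0.008],"delta_rot": [0,0,0],"fingers": -1},
    {"slide": [0,0,0.008],"delta_rot": [0,0,0],"fingers": -1},
    {"slide": [0,0,0],"delta_rot": [0,0,0],"fingers": -1}
  ]
}}

```text
time_s: 7.3
tcp_pos: [0.4824, -0.0141, 0.1302]
eef_rot: [-180.0, -0.0, -93.8]
contact_force: [-2.5, 0.3, 6.1]
gripper_width: 0.0002
gripper_force: 3.0
```

```bash
cat >look.py <<'E'
from plant import r
import cv2,sys
s=r.get_state();c=r.capture("wrist");print(s['tcp_pos'].round(4) if hasattr(s['tcp_pos'],'round') else s['tcp_pos'],s['contact_force'],s['moment'])
import pickle;p=pickle.load(open('c2.pkl','rb'))[1]['image']
import numpy as np
a=c['image'][0:230,230:330].astype(int)
pickle.dump((s,c),open(sys.argv[1]+'.pkl','wb'))
cv2.imwrite('pics/'+sys.argv[1]+'.png',c['image'][0:330,130:430])
g=cv2.cvtColor(c['image'],cv2.COLOR_BGR2GRAY);print(g[100:200:12,230:320:6])
E
python3 look.py p1
```

```text
[ 0.4824 -0.0141  0.1302] [-2.48515527  0.2995645   6.08182853] [0.20813008 0.81206418 0.01794857]
[[193 195 247 247 247 121 239 247 244 224 140 247 247 247 192]
 [193 195 247 247 247 121 238 247 244 221 117 247 247 247 192]
 [193 194 247 247 247 119 233 247 243 221 113 247 247 247 191]
 [191 193 247 247 247 116 236 247 243 219 108 247 247 247 188]
 [190 190 247 247 247 110 183 215 201 168 104 199 198 198 133]
 [188 190 247 247 198 103 168 192 185 162  96 195 194 194 128]
 [186 187 247 198 194  94 164 188 182 157  87 190 191 192 125]
 [128 133 210 194 190  87 160 186 179 153  81 186 185 187 122]
 [119 121 180 190 185  80 157 182 177 147  75 184 184 185 120]]
```

Emit:
{"name": "play_rows", "arguments": {
  "rows": [
    {"slide": [0,0,0.008],"delta_rot": [0,0,0],"fingers": -1},
    {"slide": [0,0,0],"delta_rot": [0,0,0],"fingers": -1}
  ]
}}

```text
time_s: 7.6
tcp_pos: [0.4824, -0.0141, 0.1291]
eef_rot: [-180.0, -0.0, -93.8]
contact_force: [-3.6, 1.1, 6.2]
gripper_width: 0.0004
gripper_force: 3.3
```

Emit:
{"name": "play_rows", "arguments": {
  "rows": [
    {"slide": [0,0,0.004],"delta_rot": [0,0,0],"fingers": -1},
    {"slide": [0,0,0],"delta_rot": [0,0,0],"fingers": -1}
  ]
}}

```text
time_s: 7.85
tcp_pos: [0.4824, -0.0141, 0.1286]
eef_rot: [-180.0, 0.0, -93.8]
contact_force: [-2.2, 0.5, 7.2]
gripper_width: 0.0005
gripper_force: 3.4
```

```bash
python3 look.py p2
```

```text
[ 0.4824 -0.0141  0.1286] [-2.16809004  0.5065441   7.1735243 ] [0.23165783 0.90076014 0.07430012]
[[193 195 247 247 247 122 239 247 244 225 141 247 247 247 193]
 [194 196 247 247 247 121 239 247 244 223 118 247 247 247 193]
 [193 194 247 247 247 120 238 247 243 222 114 247 247 247 192]
 [191 194 247 247 247 117 237 247 243 220 111 247 247 247 189]
 [191 192 247 247 247 111 186 247 203 170 105 200 199 199 133]
 [190 191 247 247 201 104 170 195 185 166  97 195 196 195 129]
 [187 187 247 198 195  96 165 191 183 160  89 191 191 193 127]
 [185 186 247 195 191  88 161 186 180 155  82 187 188 189 122]
 [121 122 185 193 188  81 159 183 177 152  76 185 185 186 121]]
```

Emit:
{"name": "play_rows", "arguments": {
  "rows": [
    {"slide": [0,0,0.005],"delta_rot": [0,0,0],"fingers": -1},
    {"slide": [0,0,0],"delta_rot": [0,0,0],"fingers": -1}
  ]
}}

```text
time_s: 8.15
tcp_pos: [0.4823, -0.0141, 0.1277]
eef_rot: [-180.0, 0.0, -93.8]
contact_force: [-2.5, 0.7, 5.6]
gripper_width: 0.0001
gripper_force: 2.8
```

```bash
python3 look.py p3
```

```text
[ 0.4823 -0.0141  0.1277] [-2.47483081  0.7238837   5.55444885] [ 1.66667812e-01  7.59879555e-01 -7.07645636e-04]
[[192 194 247 247 247 122 242 247 244 232 120 245 247 246 191]
 [192 194 247 247 247 121 242 247 244 231 117 209 247 246 191]
 [193 194 247 247 247 119 241 247 243 229 112 204 247 246 189]
 [191 193 247 247 247 116 241 247 243 229 141 202 247 246 187]
 [191 190 247 247 247 245 240 247 243 226 243 198 197 247 131]
 [189 190 247 247 200 103 190 210 198 171  96 195 194 195 126]
 [186 187 247 198 196  97 173 189 181 167  89 190 190 191 126]
 [184 185 247 194 191  88 169 185 179 164  83 186 187 187 122]
 [120 121 189 191 187  82 165 181 177 162  77 184 184 185 120]]
```

The force dropped and the bar changed, so it may be popping. I check after a short wait.

Emit:
{"name": "play_rows", "arguments": {
  "rows": [
    {"slide": [0,0,0],"delta_rot": [0,0,0],"fingers": -1},
    {"slide": [0,0,0],"delta_rot": [0,0,0],"fingers": -1}
  ]
}}

```text
time_s: 8.45
tcp_pos: [0.4824, -0.0141, 0.1277]
eef_rot: [-180.0, 0.0, -93.8]
contact_force: [-0.9, 0.4, 5.1]
gripper_width: 0.0004
gripper_force: 2.8
```

```bash
python3 look.py p4
```

```text
[ 0.4824 -0.0141  0.1277] [-0.8515436   0.3888468   5.07550533] [0.2331568  0.73880749 0.01132579]
[[192 194 247 247 247 122 242 247 244 232 121 245 247 246 192]
 [192 194 247 247 247 121 242 247 244 231 116 208 247 246 191]
 [193 192 247 247 247 119 242 247 243 229 112 204 247 246 190]
 [191 193 247 247 247 117 241 247 243 228 141 201 247 246 187]
 [190 190 247 247 247 245 240 247 243 226 243 197 198 246 130]
 [189 190 247 247 199 103 189 233 198 171  94 194 194 194 127]
 [186 187 247 198 195  97 172 189 182 167  89 189 190 191 124]
 [184 184 247 195 191  88 168 185 179 164  82 187 186 188 122]
 [120 122 188 192 187  82 165 181 177 161  76 183 184 185 119]]
```

View pics/p4.png

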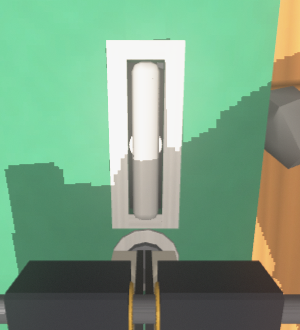

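The handle has sprung up, with the shaft visible at (145,145). I lift and move over the handle with the fingers part open.

Emit:
{"name": "play_rows", "arguments": {
  "rows": [
    {"slide": [0,0,-0.2],"delta_rot": [0,0,0],"fingers": -1},
    {"slide": [0,0,-0.25],"delta_rot": [0,0,0],"fingers": -0.1},
    {"slide": [0.2,0,0],"delta_rot": [0,0,0],"fingers": -0.1},
    {"slide": [0.235,0,0],"delta_rot": [0,0,0],"fingers": -0.1},
    {"slide": [0,0,0],"delta_rot": [0,0,0],"fingers": -0.1},
    {"slide": [0,0,0],"delta_rot": [0,0,0],"fingers": -0.1},
    {"slide": [0,0,0],"delta_rot": [0,0,0],"fingers": -0.1},
    {"slide": [0,0,0],"delta_rot": [0,0,0],"fingers": -0.1}
  ]
}}

```text
time_s: 9.5
tcp_pos: [0.4781, -0.0787, 0.1947]
eef_rot: [-180.0, -0.0, -93.7]
contact_force: [0.1, -0.2, -0.0]
gripper_width: 0.0394
gripper_force: 0.0
```

```bash
python3 - <<'E'
from plant import r
from h import *
import pickle
s=r.get_state();c=r.capture("wrist");pickle.dump((s,c),open('c3.pkl','wb'))
print(s['tcp_pos'],s['contact_force'],s['moment'],s['joints'],s['gripper_width'])
im=c['image'].copy()
t=np.radians(-3.8);ex=np.array([np.cos(t),np.sin(t),0]);ey=np.array([-ex[1],ex[0],0]);h=np.array([.4778,-.0794,.142])
P=[h+a*.006*ex+b*.035*ey for a,b in((1,1),(1,-1),(-1,-1),(-1,1))]
for p in P+[h]: cv2.circle(im,tuple(int(v) for v in proj(c,p,s)),2,(0,0,255),-1)
cv2.circle(im,tuple(int(v) for v in proj(c,s['tcp_pos'],s)),3,(255,0,0),-1)
cv2.imwrite('pics/w3.png',im)
E
```

```text
[ 0.4780987  -0.07868756  0.19474574] [ 0.0862894  -0.24545518 -0.00958532] [ 0.0953499  -0.0581118   0.00659557] [ 1.39727316e+01  3.84245610e+00 -2.53702423e+01  1.75192944e-04
 -6.07872689e+01 -1.77016498e+01] 0.03939885375585199
```

View pics/w3.png

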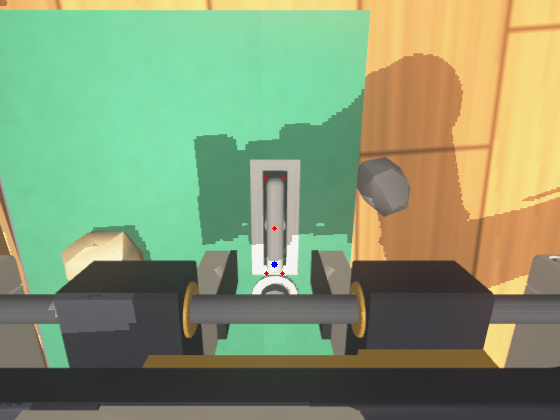

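The overlay shows the predicted bar corners (266–283, 178–273) lying on the bar, so the position is good and the fingers straddle it. I descend and grip.

Emit:
{"name": "play_rows", "arguments": {
  "rows": [
    {"slide": [0.005,0,0.15],"delta_rot": [0,0,0],"fingers": -0.1},
    {"slide": [0,0,0.15],"delta_rot": [0,0,0],"fingers": -0.1},
    {"slide": [0,0,0.1],"delta_rot": [0,0,0],"fingers": -0.1},
    {"slide": [0,0,0.05],"delta_rot": [0,0,0],"fingers": -0.1},
    {"slide": [0,0,0],"delta_rot": [0,0,0],"fingers": -0.1}
  ]
}}

```text
time_s: 10.18
tcp_pos: [0.4779, -0.08, 0.1271]
eef_rot: [180.0, -0.0, -93.8]
contact_force: [-0.1, -0.6, 0.8]
gripper_width: 0.0393
gripper_force: 0.0
```

Emit:
{"name": "play_rows", "arguments": {
  "rows": [
    {"slide": [0,0,0],"delta_rot": [0,0,0],"fingers": -1},
    {"slide": [0,0,0],"delta_rot": [0,0,0],"fingers": -1},
    {"slide": [0,0,0],"delta_rot": [0,0,0],"fingers": -1},
    {"slide": [0,0,0],"delta_rot": [0,0,0],"fingers": -1},
    {"slide": [0,0,0],"delta_rot": [0,0,0],"fingers": -1}
  ],
  "squeeze": 40
}}

```text
time_s: 10.8
tcp_pos: [0.4775, -0.08, 0.1274]
eef_rot: [180.0, 0.0, -93.8]
contact_force: [-2.8, 1.8, 4.4]
gripper_width: 0.0116
gripper_force: 40.0
```

```bash
cat >st.py <<'E'
from plant import r
import numpy as np
s=r.get_state()
for k in('time_s','tcp_pos','eef_rot','contact_force','moment','gripper_width','gripper_force'):print(k,np.round(s[k],4))
E
python3 st.py
```

```text
time_s 10.8
tcp_pos [ 0.4775 -0.08    0.1274]
eef_rot [ 1.799672e+02  8.000000e-04 -9.378530e+01]
contact_force [-2.8293  1.7544  4.3761]
moment [ 0.6913  1.2623 -0.0308]
gripper_width 0.0116
gripper_force 40.001
```

Emit:
{"name": "play_rows", "arguments": {
  "rows": [
    {"slide": [0,0,0],"delta_rot": [0,0,-0.5],"fingers": -1},
    {"slide": [0,0,0],"delta_rot": [0,0,-0.5],"fingers": -1},
    {"slide": [0,0,0],"delta_rot": [0,0,-0.5],"fingers": -1},
    {"slide": [0,0,0],"delta_rot": [0,0,-0.5],"fingers": -1}
  ]
}}

```text
time_s: 11.3
tcp_pos: [0.4776, -0.08, 0.1273]
eef_rot: [180.0, 0.0, -84.6]
contact_force: [-2.6, 1.5, 3.4]
gripper_width: 0.0117
gripper_force: 40.0
```

```bash
python3 st.py
```

```text
time_s 11.3
tcp_pos [ 0.4776 -0.08    0.1273]
eef_rot [ 1.799715e+02  7.800000e-03 -8.456110e+01]
contact_force [-2.5566  1.4939  3.4271]
moment [ 0.6746  1.1714 -0.1674]
gripper_width 0.0117
gripper_force 40.0347
```

Emit:
{"name": "play_rows", "arguments": {
  "rows": [
    {"slide": [0,0,0],"delta_rot": [0,0,-0.8],"fingers": -1},
    {"slide": [0,0,0],"delta_rot": [0,0,-0.8],"fingers": -1},
    {"slide": [0,0,0],"delta_rot": [0,0,-0.8],"fingers": -1},
    {"slide": [0,0,0],"delta_rot": [0,0,-0.8],"fingers": -1},
    {"slide": [0,0,0],"delta_rot": [0,0,-0.8],"fingers": -1},
    {"slide": [0,0,0],"delta_rot": [0,0,-0.8],"fingers": -1},
    {"slide": [0,0,0],"delta_rot": [0,0,-0.8],"fingers": -1}
  ]
}}

```text
time_s: 12.18
tcp_pos: [0.4779, -0.0799, 0.1274]
eef_rot: [-180.0, 0.0, -58.8]
contact_force: [-2.7, 2.0, 4.4]
gripper_width: 0.0116
gripper_force: 40.0
```

```bash
python3 st.py
```

```text
time_s 12.175
tcp_pos [ 0.4779 -0.0799  0.1274]
eef_rot [-1.799975e+02  1.010000e-02 -5.884300e+01]
contact_force [-2.6829  2.0468  4.4214]
moment [ 0.6831  1.0297 -0.196 ]
gripper_width 0.0116
gripper_force 40.0373
```

Emit:
{"name": "play_rows", "arguments": {
  "rows": [
    {"slide": [0,0,0],"delta_rot": [0,0,-0.6],"fingers": -1},
    {"slide": [0,0,0],"delta_rot": [0,0,-0.6],"fingers": -1},
    {"slide": [0,0,0],"delta_rot": [0,0,-0.6],"fingers": -1},
    {"slide": [0,0,0],"delta_rot": [0,0,-0.6],"fingers": -1}
  ]
}}

```text
time_s: 12.68
tcp_pos: [0.4779, -0.0798, 0.1274]
eef_rot: [-180.0, 0.0, -47.9]
contact_force: [-1.3, 2.2, 2.9]
gripper_width: 0.0117
gripper_force: 40.0
```

```bash
python3 st.py
```

```text
time_s 12.675
tcp_pos [ 0.4779 -0.0798  0.1274]
eef_rot [-1.799843e+02  3.400000e-03 -4.786750e+01]
contact_force [-1.3394  2.2435  2.9349]
moment [ 0.833   0.9411 -0.1891]
gripper_width 0.0117
gripper_force 40.0357
```

Emit:
{"name": "play_rows", "arguments": {
  "rows": [
    {"slide": [0,0,0],"delta_rot": [0,0,-0.3],"fingers": -1},
    {"slide": [0,0,0],"delta_rot": [0,0,-0.3],"fingers": -1}
  ]
}}

```text
time_s: 12.92
tcp_pos: [0.478, -0.0798, 0.1274]
eef_rot: [-180.0, -0.0, -45.2]
contact_force: [-2.9, 2.3, 3.6]
gripper_width: 0.012
gripper_force: 40.0
```

```bash
python3 st.py
```

```text
time_s 12.925
tcp_pos [ 0.478  -0.0798  0.1274]
eef_rot [-1.799791e+02 -2.700000e-03 -4.515160e+01]
contact_force [-2.8617  2.3409  3.5619]
moment [ 1.0076  0.8646 -0.2288]
gripper_width 0.012
gripper_force 40.0318
```

Emit:
{"name": "play_rows", "arguments": {
  "rows": [
    {"slide": [0,0,0],"delta_rot": [0,0,-0.2],"fingers": -1},
    {"slide": [0,0,0],"delta_rot": [0,0,-0.2],"fingers": -1}
  ]
}}

```text
time_s: 13.18
tcp_pos: [0.4782, -0.0798, 0.1274]
eef_rot: [-180.0, -0.0, -43.3]
contact_force: [-1.4, 2.7, 3.8]
gripper_width: 0.0115
gripper_force: 40.0
```

```bash
python3 st.py|grep -E 'rot|mom|force'
```

```text
eef_rot [-1.799739e+02 -1.620000e-02 -4.331020e+01]
contact_force [-1.4473  2.7271  3.8011]
moment [ 1.1788  0.7397 -0.1679]
gripper_force 40.0275
```

Emit:
{"name": "play_rows", "arguments": {
  "rows": [
    {"slide": [0,0,0],"delta_rot": [0,0,-0.2],"fingers": -1},
    {"slide": [0,0,0],"delta_rot": [0,0,-0.2],"fingers": -1}
  ]
}}

```text
time_s: 13.42
tcp_pos: [0.4782, -0.0799, 0.1274]
eef_rot: [-180.0, -0.0, -41.5]
contact_force: [-0.6, 3.5, 4.5]
gripper_width: 0.0114
gripper_force: 40.0
```

```bash
python3 st.py|grep -E 'rot|mom|force'
```

```text
eef_rot [-1.799722e+02 -1.720000e-02 -4.147020e+01]
contact_force [-0.5962  3.4906  4.5207]
moment [ 1.3877  0.469  -0.16  ]
gripper_force 40.0276
```

Emit:
{"name": "play_rows", "arguments": {
  "rows": [
    {"slide": [0,0,0],"delta_rot": [0,0,-0.2],"fingers": -1},
    {"slide": [0,0,0],"delta_rot": [0,0,-0.2],"fingers": -1}
  ]
}}

```text
time_s: 13.68
tcp_pos: [0.4782, -0.0799, 0.1274]
eef_rot: [-180.0, -0.0, -39.6]
contact_force: [0.5, 4.8, 3.7]
gripper_width: 0.0118
gripper_force: 40.0
```

```bash
python3 st.py|grep -E 'rot|mom|force'
```

```text
eef_rot [-1.799718e+02 -2.020000e-02 -3.963050e+01]
contact_force [0.5006 4.8471 3.6811]
moment [ 1.5721  0.2428 -0.1144]
gripper_force 40.0277
```

Emit:
{"name": "play_rows", "arguments": {
  "rows": [
    {"slide": [0,0,0],"delta_rot": [0,0,-0.2],"fingers": -1},
    {"slide": [0,0,0],"delta_rot": [0,0,-0.2],"fingers": -1}
  ]
}}

```text
time_s: 13.92
tcp_pos: [0.4782, -0.0798, 0.1274]
eef_rot: [-180.0, -0.0, -37.8]
contact_force: [0.3, 4.2, 4.0]
gripper_width: 0.0117
gripper_force: 40.0
```

```bash
python3 st.py|grep -E 'rot|mom|force'
```

```text
eef_rot [-1.79971e+02 -1.91000e-02 -3.77996e+01]
contact_force [0.2768 4.2175 3.9593]
moment [ 1.8506  0.0734 -0.1802]
gripper_force 40.0316
```

Emit:
{"name": "play_rows", "arguments": {
  "rows": [
    {"slide": [0,0,0],"delta_rot": [0,0,-0.2],"fingers": -1},
    {"slide": [0,0,0],"delta_rot": [0,0,-0.2],"fingers": -1}
  ]
}}

```text
time_s: 14.18
tcp_pos: [0.4782, -0.0798, 0.1274]
eef_rot: [-180.0, -0.0, -36.0]
contact_force: [1.4, 4.3, 3.0]
gripper_width: 0.0115
gripper_force: 40.1
```

```bash
python3 st.py|grep -E 'rot|mom|force'
```

```text
eef_rot [-1.799655e+02 -1.910000e-02 -3.597270e+01]
contact_force [1.3911 4.3035 2.9882]
moment [ 1.9875e+00  1.8000e-03 -2.6630e-01]
gripper_force 40.0729
```

Emit:
{"name": "play_rows", "arguments": {
  "rows": [
    {"slide": [0,0,0],"delta_rot": [0,0,-0.2],"fingers": -1},
    {"slide": [0,0,0],"delta_rot": [0,0,-0.2],"fingers": -1}
  ]
}}

```text
time_s: 14.42
tcp_pos: [0.4782, -0.0798, 0.1274]
eef_rot: [-180.0, -0.0, -34.1]
contact_force: [0.8, 5.2, 3.7]
gripper_width: 0.0117
gripper_force: 40.1
```

```bash
python3 st.py|grep -E 'rot|mom|force'
```

```text
eef_rot [-1.799633e+02 -1.840000e-02 -3.414890e+01]
contact_force [0.8025 5.2365 3.7068]
moment [ 1.9545  0.083  -0.3863]
gripper_force 40.1409
```

The torque rose from a drag of about 0.17 to 0.27 and then 0.39 N m, which looks like the stop. A hold row should confirm it.

Emit:
{"name": "play_rows", "arguments": {
  "rows": [
    {"slide": [0,0,0],"delta_rot": [0,0,0],"fingers": -1},
    {"slide": [0,0,0],"delta_rot": [0,0,0],"fingers": -1}
  ]
}}

```text
time_s: 14.68
tcp_pos: [0.4782, -0.0798, 0.1274]
eef_rot: [-180.0, -0.0, -34.2]
contact_force: [0.4, 5.2, 3.6]
gripper_width: 0.0112
gripper_force: 40.1
```

```bash
python3 st.py|grep -E 'rot|mom|force'
```

```text
eef_rot [-1.799637e+02 -2.190000e-02 -3.417650e+01]
contact_force [0.3977 5.1842 3.6018]
moment [ 1.9678  0.0093 -0.2853]
gripper_force 40.1121
```

Emit:
{"name": "play_rows", "arguments": {
  "rows": [
    {"slide": [0,0,0],"delta_rot": [0,0,-0.2],"fingers": -1}
  ]
}}

```text
time_s: 14.8
tcp_pos: [0.4782, -0.0798, 0.1273]
eef_rot: [-180.0, -0.0, -33.3]
contact_force: [0.5, 5.4, 3.2]
gripper_width: 0.0117
gripper_force: 40.2
```

```bash
python3 st.py|grep -E 'rot|mom|force'
```

```text
eef_rot [-1.799629e+02 -1.780000e-02 -3.325420e+01]
contact_force [0.4544 5.4102 3.2196]
moment [ 1.9542  0.019  -0.3816]
gripper_force 40.1858
```

Emit:
{"name": "play_rows", "arguments": {
  "rows": [
    {"slide": [0,0,0],"delta_rot": [0,0,0],"fingers": -1}
  ]
}}

```text
time_s: 14.92
tcp_pos: [0.4782, -0.0798, 0.1274]
eef_rot: [-180.0, -0.0, -33.3]
contact_force: [0.3, 6.5, 3.8]
gripper_width: 0.0116
gripper_force: 40.2
```

```bash
python3 st.py|grep -E 'rot|mom|force'
```

```text
eef_rot [-1.799614e+02 -2.090000e-02 -3.325700e+01]
contact_force [0.3422 6.5049 3.8116]
moment [ 2.0125e+00 -3.0000e-04 -3.6510e-01]
gripper_force 40.1593
```

The stop is confirmed by a steady rise with a small bend of about 0.04–0.05 rad. I let go and lift clear.

Emit:
{"name": "play_rows", "arguments": {
  "rows": [
    {"slide": [0,0,0],"delta_rot": [0,0,0],"fingers": -0.1},
    {"slide": [0,0,-0.1],"delta_rot": [0,0,0],"fingers": -0.1},
    {"slide": [0,0,-0.2],"delta_rot": [0,0,0],"fingers": -0.1},
    {"slide": [0,0,-0.3],"delta_rot": [0,0,0],"fingers": -0.1},
    {"slide": [0,0,-0.3],"delta_rot": [0,0,0],"fingers": -0.1},
    {"slide": [0,0,0],"delta_rot": [0,0,0],"fingers": -0.1},
    {"slide": [0,0,0],"delta_rot": [0,0,0],"fingers": -0.1},
    {"slide": [0,0,0],"delta_rot": [0,0,0],"fingers": -0.1}
  ]
}}

```text
time_s: 15.92
tcp_pos: [0.4771, -0.0802, 0.2613]
eef_rot: [179.9, 0.1, -33.3]
contact_force: [0.6, -0.4, -0.5]
gripper_width: 0.0393
gripper_force: 0.0
```

```bash
python3 - <<'E'
from plant import r
from h import *
s=r.get_state();c=r.capture("wrist");d=r.capture("side")
print(s['tcp_pos'],s['contact_force'],s['moment'])
cv2.imwrite('pics/end.png',np.hstack([c['image'][:300,80:480],cv2.resize(d['image'][160:300,215:375],(343,300))]))
E
```

```text
[ 0.47708874 -0.08023352  0.26130757] [ 0.58436391 -0.39670043 -0.48261412] [-0.05007694  0.00693674  0.02617911]
```

View pics/end.png

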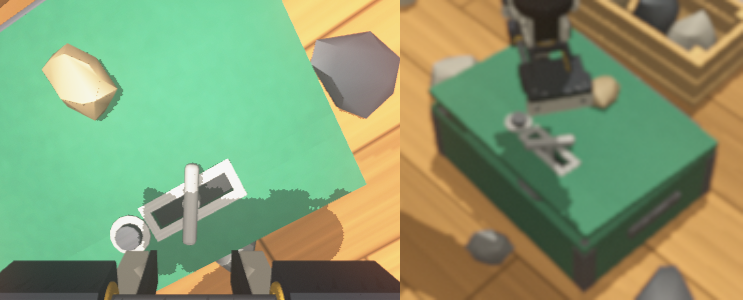

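The handle is turned by about 60° and the robot is clear. I check the lid opening by comparing the button's position in the side view before and after.

```bash
python3 - <<'E'
from plant import r
from h import *
import pickle
d0=pickle.load(open('c0.pkl','rb'))[1]['side'];d=r.capture("side")
# chest front-left and front-right lid corners, shut vs 0.10 rad ajar
t=np.radians(-3.8);ex=np.array([np.cos(t),np.sin(t),0]);ey=np.array([-ex[1],ex[0],0]);O=np.array([.4821,-.0143,0])+.07*ex-.035*ey
for y in(.17,-.17):
  for a in(0,.1):
    X=O+(.13-.26*np.cos(a))*ex+y*ey+np.array([0,0,.12+.26*np.sin(a)]);print(y,a,proj(d,X).round(1))
for n,q in(('before',d0),('after',d)):
  h=cv2.cvtColor(q['image'],cv2.COLOR_BGR2HSV);m=cv2.inRange(h,(60,80,95),(90,255,255));m[:160]=0;m[320:]=0;m[:,:215]=0;m[:,375:]=0
  k=max(cv2.findContours(m,0,2)[0],key=cv2.contourArea)[:,0];print(n,'left',k[k[:,0].argmin()],'bottom',k[k[:,1].argmax()])
E
```

```text
0.17 0 [227.6 206.9]
0.17 0.1 [227.  201.3]
-0.17 0 [300.3 275.2]
-0.17 0.1 [300.7 269.9]
before left [230 207] bottom [301 275]
after left [230 201] bottom [304 273]
```

The left lid corner moved up 6 px, from row 207 to 201, which matches the 5.6 px predicted for 0.10 rad. The lid is ajar, so I hand in.

```bash
python3 -c "
from plant import r
print(r.close_job())"
```

```text
the job is handed in; nothing more can be done
None
```

I unlatched the chest and handed the job in; no verdict came back. The handle popped at about 5–7 N on the button, was turned about 1.06 rad to its stop (bent about 0.05 rad by torque) and left there, the lid stands about 0.10 rad ajar, and no stones or tools were seen to be disturbed.

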